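# Reset a bench supply under its push-latch flap

### The arm

A 6-joint arm with a two-finger parallel gripper is mounted at the origin on the work surface. World frame = base frame: x ahead of the robot, y to its left, z up, the work surface at z = 0. Lengths are in m, angles in rad, forces in N, time in s.
With the tool pointing down it reaches from about 0.225 to 0.725 m from the base axis. Payload 3.1 kg.
Tool frame: the origin (TCP) lies at the very end of the fingers, on their centre line; the grasp point (between the pads) lies 19 mm behind it; z points along the fingers, x is the direction in which the jaws open and shut, and the axes are right-handed (so a half turn about z gives the same grasp; the last joint's range is limited). The gripper opens to 85 mm and grips with 20 to 120 N. Pads are 22 mm wide; open, the fingers measure 114 mm over their backs; the gripper's body (76 mm by 85 mm) begins 54 mm behind the grasp point. The pads swing forward as they close: fully open they stand 13 mm farther back than shut.
Start: joints at [-1.473, 0.048, 0.099, 1.622, 0, 1.443], TCP at [0.118, -0.512, 0.208] pointing down, gripper open.
Joint ranges: [-2.91, 2.91], [-0.99, 1.94], [-1.21, 1.42], [-2.12, 2.29], [-1.49, 1.47], [-3.14, 3.14]. Speed limits (rad/s): [2.79, 2.79, 3.14, 3.14, 3.14, 3.14].

### API

Orientations are given as a unit quaternion [x, y, z, w].
In Python, from bench import ctrl gives the robot as it stands. The module is installed in compiled form; this text tells all that it offers.
- The arm moves only by the tool drive_tool, never from a script. Its arguments are lists of equal length, an entry for each row: "travel": the shift along the tool's x, y, z each as a share of 0.2 m, from -1 to 1, a list of three; "twist": the turn, a rotation vector about the tool's x, y, z each as a share of 30 degrees, from -1 to 1, a list of three. A call has 1 to 20 rows; each row is the pose to reach, as a shift and turn from the pose commanded when the call began, along the tool's axes at that moment; what a row does not reach only later rows make up. A row lasts 1/12 s, in which the tool goes at most 41.7 mm and 7.16 degrees, less where a joint would pass 70% of its speed; a pose out of reach is approached as far as the arm can. A call with a number of a shift or a turn outside -1 to 1 is refused whole. A call with a gripper value outside its range is refused whole. "hand" is the closure, from -1 (fully open) to 1 (shut), so that 0 is half open, set as the call begins (left out, the last holds). The fingers move at their own pace and stop on an object; "grip_force" is the grip in N (left out, the last holds). Time passes only in rows, so rows that repeat a pose let the fingers close. It gives the time, the measured TCP pose, the force and the opening at its end, in the units of the state.
- ctrl.state(): the state, without advancing time (a new reading comes with each control period).
- ctrl.grab_frame(name): name is "scene" or "side" or "wrist"; returns a dict with "color" (384x512x3 uint8, red, green, blue), "depth" (384x512 float32, m along the optical axis (not along the pixel's ray), 0 where there is no reading), "fx", "fy", "cx", "cy" (pixels), "eye" and "rotation" of the camera in the world; the wrist camera has in their place "T_tool_cam" (4x4, takes a point from camera to tool coordinates, whose origin is the TCP and whose axes are the tool frame's). Camera axes: x right, y down, z forward; pixel columns grow to the right and rows downward; lengths in m; the calibration is good to about 2 mm. A picture is of the moment at which its call begins: read the wrist's pose just before it.
- ctrl.close_job(): hands the job in, once; it reports no verdict.
The state is a dict: "time": time; "joints": joint angles; "dq": joint speeds; "joint_efforts": joint torques, N m; "tool_pos": TCP position; "tcp_rot": TCP orientation; "wrist_force": force on the tool from outside, world axes, zero at the start; "moment": the same for the moment, N m; "grip_width": finger opening in m.
Only numpy, scipy, OpenCV 4.12 (cv2) and the standard library are available. Lean on these libraries where they do the work, as an engineer would, in place of code of your own. Each camera call takes 0.05 s, during which the arm holds its last target.

### The job

Reset the bench power supply: press its orange push-latch flap so that it pops open, press the green reset button underneath, then push the flap down again until it latches shut. It is all pressing and pushing with the fingers: do not lift or shove the supply, and leave everything else on the bench where it is.

Things in the scene. Friction and masses are not known exactly. Their poses are not given: they have to be found in the camera images.
- supply: bench power supply: light grey box standing loose on rubber feet, 216 (x) x 130 (y) x 66 mm high, 2.6 kg. Origin: centre of its underside, z up. On top: the orange flap, hinged along its +y side; towards +x a green display and a black dummy knob. Under the flap a well 88 (x) x 54 mm (y from -24 to +30), 23 mm deep, centred at x = -35 mm, with the green button
- flap (a joint): orange flap's angle, rad: 0 latched shut (level), 1.15 fully open (leaning back), negative pressed in past shut (stop at -0.095). Push-push latch: from shut, press to the stop (5 mm, 4 to 8 N at the mark) and let go: a spring swings it to 1.15 in 1.5 s. From open, push down past shut to the same stop and let go: it latches at 0. A press well short of the stop may change nothing
- flap_edge (a point): point on the flap's outer face, at the small black mark where it is pressed: middle of its width, 52 mm from the hinge line, 13 mm from the free edge, 79 mm above the bench when shut; moves with the flap. The flap is 100 mm (along the hinge) x 65 mm x 6 mm
- flap_hinge (a point): middle of the flap's hinge line, 76 mm above the bench, at x = -35, y = +40 mm on the supply; the line runs along the supply's x. The free edge lies towards the supply's -y and rises as the flap opens
- reset_button (a joint): travel of the green reset button in m: 0 = released, 0.006 = fully down (about 5 N); springs back
- button_top (a point): centre of the top face of the green round button, 24 mm across, in the well under the flap, level with the rim (66 mm above the bench), pressed straight down
- screwdriver: bystander: red-handled screwdriver lying on the bench, 190 mm long, origin under its middle
- tape_roll: bystander: roll of black tape, 68 mm across, 19 mm high, origin under its centre
- jar: bystander: clear screw jar with black cap, 56 mm across, 75 mm high, origin under its centre
- blue_bin: bystander: blue parts bin, 160 x 100 x 70 mm, origin under its centre
- gland: bystander: grey cable gland, 38 mm across, 42 mm high, origin under its centre
- offcut: bystander: aluminium profile offcut, 30 x 90 x 26 mm, origin under its centre
- meter: bystander: yellow hand meter lying flat, 65 x 100 x 34 mm, origin under its centre

How it is judged:
On the way, in this order (a step that is already met when the one before it is completed fails the run):
1. the flap is pressed in beyond shut (value of joint flap below -0.05 rad).
2. the flap has popped open (value of joint flap above 0.9 rad), for 0.1 s.
3. the green button is pressed while the flap stands open (value of joint reset_button above 0.004 m and value of joint flap above 0.4 rad), for 0.05 s.
4. the flap is pushed down past shut (value of joint flap below -0.04 rad).
At the end, for the whole second after the job is handed in: the flap is latched shut (within 0.03 rad of level) and at rest without being held, the button is released, and the supply stands within 20 mm of where it was (value of joint flap between -0.03 and 0.03 rad and velocity of joint flap between -0.05 and 0.05 rad/s and value of joint reset_button below 0.0015 m and distance of supply from where it was at the start of the episode below 0.02 m and linear speed of supply below 0.01 m/s); the robot touches nothing.
It fails at once if the supply is shoved more than 20 mm, lifted or tipped (distance of supply from where it was at the start of the episode above 0.02 m or height (world z) of supply above 0.008 m or angle between supply's own z axis and vertical above 0.1 rad).
It fails at once if a bystander is lifted or moved more than 20 mm (distance of any of screwdriver, tape_roll, jar, blue_bin, gland, offcut, meter from where it was at the start of the episode above 0.02 m).
It also fails if it takes over 45 s, if anything falls off the work surface, if the arm or the gripper's body presses on something with over 40 N, if the wrist force passes 120 N, or if a joint passes its speed limit or range.

## Working session

There is one attempt and no reset: what is moved stays moved. The work goes in short steps, Python scripts to look and compute and a tool call to move; the robot and the scene stay as the last step left them, time stands still between calls to the robot, and variables do not carry over. Pictures are saved under pics/ and viewed, and the job is handed in when it is done.

Besides the shell and the picture viewer there is one more tool, called after "Emit:" as name(argument=value, ...) on one line, values as JSON. drive_tool: Moves the arm, as the interface text tells. Shift numbers are shares of 0.2 m and turn numbers shares of 30 degrees, none past 1 either way. Its arguments: {"type":"object","properties":{"travel":{"type":"array"},"twist":{"type":"array"},"hand":{"type":"number"},"grip_force":{"type":"number"}},"required":["travel","twist"]}

```bash
mkdir -p pics; python3 - <<'E'
from bench import ctrl
import cv2,numpy as np,pickle
s=ctrl.state();print({k:np.round(v,4) for k,v in s.items()})
for n in ("scene","side","wrist"):
    f=ctrl.grab_frame(n); pickle.dump(f,open(f"{n}0.pkl","wb"))
    cv2.imwrite(f"pics/{n}0.png",f["color"][:,:,::-1])
    print(n,f["fx"],f["cx"],f["cy"],f.get("eye"),f.get("rotation"),f.get("T_tool_cam"))
E
```

```text
{'time': np.float64(0.0), 'joints': array([-1.4728,  0.0488,  0.0976,  1.622 ,  0.    ,  1.443 ]), 'dq': array([-0.001 , -0.0023,  0.0003, -0.0013,  0.0014, -0.0006]), 'joint_efforts': array([ 4.00000e-04, -3.38784e+01,  3.20015e+01,  2.01000e-02,
       -1.00000e-04,  0.00000e+00]), 'tool_pos': array([ 0.1175, -0.511 ,  0.2063]), 'tcp_rot': array([ 0.7823, -0.6229, -0.0008, -0.0009]), 'wrist_force': array([ 0.492 , -0.851 , -0.2482]), 'moment': array([-0.0389, -0.0508, -0.0045]), 'grip_width': np.float64(0.0853)}
scene 409.633038772364 257.0200800014665 192.18102588165567 [0.99671243 0.44706642 0.7319404 ] [ 0.35028654  0.86737381 -0.32511145 -0.1387968 ] None
side 500.00994644952084 255.7174613344626 188.50977512042738 [0.53337844 0.68381077 0.79581453] [-0.04179141  0.93661102 -0.34778018  0.007888  ] None
wrist 277.5516360211653 258.1105856289165 195.3829543797072 None None [[ 9.99999843e-01 -1.35395846e-04  5.43261231e-04  1.07115039e-04]
 [-3.46537895e-05  9.53489977e-01  3.01424723e-01 -7.71800486e-02]
 [-5.58805794e-04 -3.01424694e-01  9.53489822e-01 -1.66771910e-01]
 [ 0.00000000e+00  0.00000000e+00  0.00000000e+00  1.00000000e+00]]
```

View pics/scene0.png

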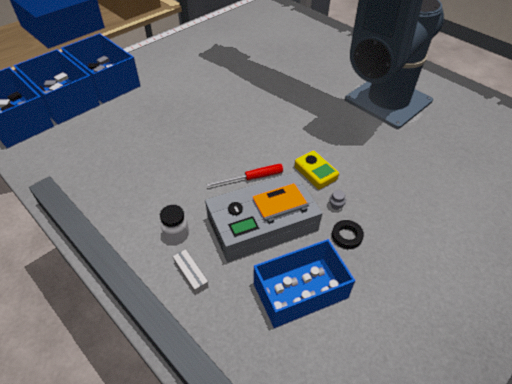

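View pics/side0.png

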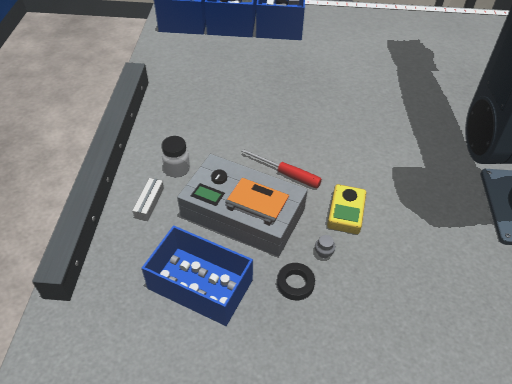

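View pics/wrist0.png

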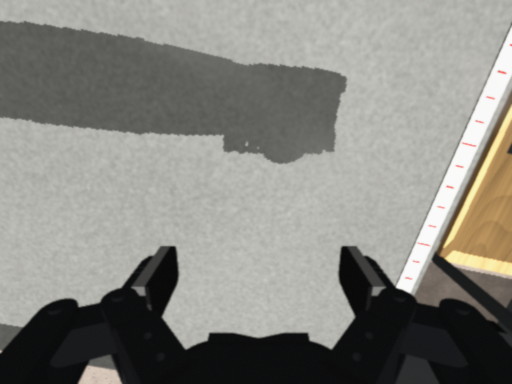

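```bash
cat > h.py <<'E'
import numpy as np,pickle,cv2
from scipy.spatial.transform import Rotation as R
def world(f,tool=None):
    d=f["depth"];v,u=np.mgrid[0:d.shape[0],0:d.shape[1]]
    p=np.stack([(u-f["cx"])/f["fx"]*d,(v-f["cy"])/f["fy"]*d,d],-1)
    if "eye" in f and f["eye"] is not None:
        return p@R.from_quat(f["rotation"]).as_matrix().T+np.array(f["eye"]), d>0
    T=np.array(f["T_tool_cam"]);p=p@T[:3,:3].T+T[:3,3]
    return p@R.from_quat(tool["tcp_rot"]).as_matrix().T+tool["tool_pos"], d>0
E
python3 - <<'E'
from h import *
for n in("scene","side"):
    f=pickle.load(open(n+"0.pkl","rb"));W,ok=world(f)
    hsv=cv2.cvtColor(f["color"],cv2.COLOR_RGB2HSV)
    m=ok&(hsv[...,0]>8)&(hsv[...,0]<20)&(hsv[...,1]>180)&(hsv[...,2]>120)&(abs(W[...,2]-0.079)<.03)
    k,lab,st,c=cv2.connectedComponentsWithStats(m.astype(np.uint8));i=1+np.argmax(st[1:,4]);
    m=lab==i;P=W[m];print(n,m.sum(),"z",np.percentile(P[:,2],[5,50,95]))
    cnt,_=cv2.findContours(m.astype(np.uint8),0,1);hull=cv2.convexHull(cnt[0])
    mf=np.zeros(m.shape,np.uint8);cv2.fillPoly(mf,[hull],1)
    # project to z=.079 plane by ray
    Rm=R.from_quat(f["rotation"]).as_matrix();
    def plane(uv,z):
        uv=np.asarray(uv,float);r=np.c_[(uv[:,0]-f["cx"])/f["fx"],(uv[:,1]-f["cy"])/f["fy"],np.ones(len(uv))]@Rm.T
        return f["eye"]+r*((z-f["eye"][2])/r[:,2])[:,None]
    Q=plane(hull[:,0],.079)
    rect=cv2.minAreaRect((Q[:,:2]*1000).astype(np.float32));print("rect mm",rect, cv2.boxPoints(rect).round(1).tolist())
    dark=(mf>0)&(hsv[...,2]<70)
    k,lab,st,c=cv2.connectedComponentsWithStats(dark.astype(np.uint8));
    for j in range(1,k):
        if st[j,4]>8: print("mark",st[j],plane([c[j]],.079).round(4))
    # box top grey region height .066
    lo=ok&(W[...,2]>.058)&(W[...,2]<.09)&(np.hypot(W[...,0]-P[:,0].mean(),W[...,1]-P[:,1].mean())<.19)&(hsv[...,1]<60)
    k,lab,st,c=cv2.connectedComponentsWithStats(lo.astype(np.uint8));i=1+np.argmax(st[1:,4]);
    G=W[(lab==i)];h2=cv2.convexHull((G[:,:2]*1000).astype(np.float32))
    r2=cv2.minAreaRect(h2);print("top rect",r2,cv2.boxPoints(r2).round(1).tolist(),np.median(G[:,2]))
    y0=cv2.resize(f["color"][120:300,120:400,::-1],None,fx=2.8,fy=2.8,interpolation=cv2.INTER_CUBIC);cv2.imwrite(f"pics/{n}0z.png",y0)
E
```

```text
scene 939 z [0.07611184 0.07805216 0.07987955]
rect mm ((569.2631225585938, 86.42115020751953), (59.126502990722656, 98.9820785522461), 69.02425384521484) [[512.5, 76.5], [604.9000244140625, 41.099998474121094], [626.0999755859375, 96.30000305175781], [533.5999755859375, 131.6999969482422]]
mark [268 189  16   8  58] [[0.5609 0.0689 0.079 ]]
top rect ((598.253662109375, 69.8916015625), (131.5385284423828, 216.41024780273438), 69.12673950195312) [[473.70001220703125, 47.0], [675.9000244140625, -30.100000381469727], [722.7999877929688, 92.80000305175781], [520.5999755859375, 169.89999389648438]] 0.0652783962453824Traceback (most recent call last):
  File "<stdin>", line 6, in <module>
    return _wrapfunc(a, 'argmax', axis=axis, out=out, **kwds)
    return bound(*args, **kwds)
ValueError: attempt to get argmax of an empty sequence
```

```bash
ls pics
```

```text
scene0.png
scene0z.png
side0.png
wrist0.png
```

```bash
python3 - <<'E'
from h import *
f=pickle.load(open("side0.pkl","rb"));W,ok=world(f)
hsv=cv2.cvtColor(f["color"],cv2.COLOR_RGB2HSV)
print(hsv[198,245],W[198,245],f["depth"][198,245],W[190,262], W[340,400],W[230,345])
y0=cv2.resize(f["color"][120:300,120:400,::-1],None,fx=2.8,fy=2.8,interpolation=cv2.INTER_CUBIC);cv2.imwrite(f"pics/side0z.png",y0)
E
```

```text
[ 14 174 226] [0.59279982 0.09285992 0.07826891] 0.93108267 [0.56272661 0.07094811 0.07905825] [0.31121191 0.31062466 0.00035391] [0.3975201  0.09896902 0.0108562 ]
```

View pics/scene0z.png

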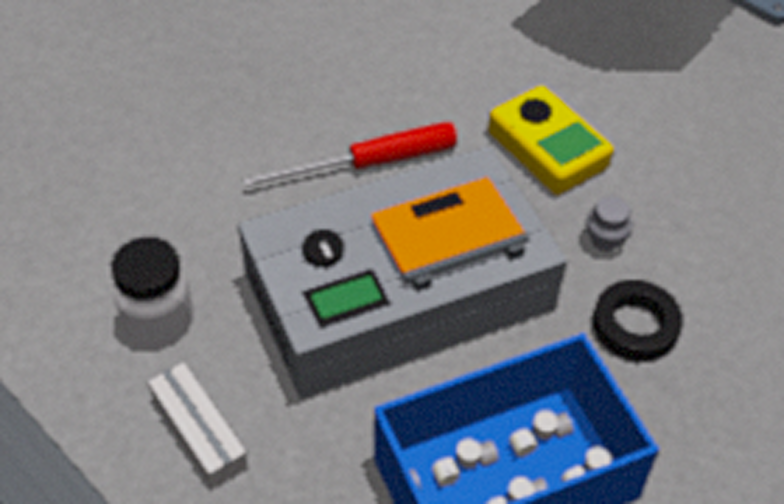

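```bash
cat >> h.py <<'E'
C=np.array([.5983,.0699]);YAW=np.radians(-20.87)
Rs=R.from_euler("z",YAW)
def sup(x,y,z): return np.r_[C,0]+Rs.apply([x,y,z])   # supply->world, m
def tsup(w): return Rs.inv().apply(np.asarray(w)-np.r_[C,0])
def orient(tilt=0):
    # tool x = -supply x, tool y = +supply y, z down; tilt (deg): body leans to supply -y, tip points +y
    M=np.array([[-1,0,0],[0,1,0],[0,0,-1.]]).T
    return Rs*R.from_rotvec([np.radians(tilt),0,0])*R.from_matrix(M)
def delta(p,q,tp,tq):
    """share units from pose p,q(Rotation) to tp,tq"""
    return q.inv().apply(np.asarray(tp)-p)/.2,(q.inv()*tq).as_rotvec()/np.radians(30)
def rep(s=None):
    from bench import ctrl
    s=s or ctrl.state();q=R.from_quat(s["tcp_rot"])
    print("t",round(float(s["time"]),2),"tcp sup mm",(tsup(s["tool_pos"])*1000).round(1),"zaxis sup",Rs.inv().apply(q.apply([0,0,1])).round(3),"F",np.round(s["wrist_force"],2),"q",np.round(s["joints"],3),"w",round(float(s["grip_width"]),4))
    return s,np.array(s["tool_pos"]),q
E
python3 - <<'E'
from h import *
s,p,q=rep()
tp=sup(-.035,-.05,.21);tq=orient(0)
a0=np.degrees(np.arctan2(*q.apply([1,0,0])[1::-1]));a1=np.degrees(np.arctan2(*tq.apply([1,0,0])[1::-1]));print(a0,a1)
tot=(a1-a0)%360;n=8
print(tot,tp)
cp,cq=p,q
for i in range(n):
    t=(i+1)/n
    np_=p+(tp-p)*t; nq=R.from_euler("z",tot/n,degrees=True)*cq if i<n-1 else tq
    d=delta(cp,cq,np_,nq);print(d[0].round(3).tolist(),d[1].round(3).tolist())
    cp,cq=np_,nq
f=pickle.load(open("side0.pkl","rb"));print(tsup([.5627,.0709,.079]),tsup([.5609,.0689,.079]))
E
```

```text
t 0.15 tcp sup mm [-242.3 -714.2  206.6] zaxis sup [-0.001  0.002 -1.   ] F [-0.22  1.44 -0.53] q [-1.473  0.049  0.098  1.622  0.     1.443] w 0.0858
-77.06176395366417 159.13
236.19176395366418 [0.54778387 0.03564915 0.21      ]
[-0.273, -0.339, -0.002] [-0.002, -0.0, -0.984]
[-0.071, -0.429, -0.002] [-0.002, -0.0, -0.984]
[0.15, -0.408, -0.002] [-0.002, -0.0, -0.984]
[0.332, -0.281, -0.003] [-0.002, -0.0, -0.984]
[0.427, -0.081, -0.003] [-0.002, -0.0, -0.984]
[0.412, 0.14, -0.003] [-0.002, -0.0, -0.984]
[0.289, 0.325, -0.003] [-0.002, -0.0, -0.984]
[0.092, 0.425, -0.002] [-0.001, 0.003, -0.984]
[-0.03362057 -0.01174807  0.079     ] [-0.03458998 -0.0142581   0.079     ]
```

Emit:
drive_tool(travel=[[-0.27, -0.34, 0], [-0.27, -0.34, 0], [-0.27, -0.34, 0], [-0.27, -0.34, 0], [-0.27, -0.34, 0]], twist=[[0, 0, -0.985], [0, 0, -0.985], [0, 0, -0.985], [0, 0, -0.985], [0, 0, -0.985]], hand=1, grip_force=40)

```text
time: 0.57
tool_pos: [0.1723, -0.443, 0.2073]
tcp_rot: [0.916, -0.401, -0.0, -0.0]
wrist_force: [-0.1, -0.3, 0.3]
grip_width: 0.0257
```

Emit:
drive_tool(travel=[[-0.07, -0.43, 0], [-0.07, -0.43, 0], [-0.07, -0.43, 0], [-0.07, -0.43, 0], [-0.07, -0.43, 0]], twist=[[0, 0, -0.985], [0, 0, -0.985], [0, 0, -0.985], [0, 0, -0.985], [0, 0, -0.985]])

```text
time: 0.98
tool_pos: [0.226, -0.375, 0.2074]
tcp_rot: [0.988, -0.155, -0.0, 0.0]
wrist_force: [-0.2, 0.3, 0.3]
grip_width: -0.0001
```

Emit:
drive_tool(travel=[[0.15, -0.41, 0], [0.15, -0.41, 0], [0.15, -0.41, 0], [0.15, -0.41, 0], [0.15, -0.41, 0]], twist=[[0, 0, -0.985], [0, 0, -0.985], [0, 0, -0.985], [0, 0, -0.985], [0, 0, -0.985]])

```text
time: 1.4
tool_pos: [0.2797, -0.3066, 0.2074]
tcp_rot: [0.995, 0.101, -0.0, 0.0]
wrist_force: [-0.8, -0.9, 0.5]
grip_width: 0.0002
```

Emit:
drive_tool(travel=[[0.33, -0.28, 0], [0.33, -0.28, 0], [0.33, -0.28, 0], [0.33, -0.28, 0], [0.33, -0.28, 0]], twist=[[0, 0, -0.985], [0, 0, -0.985], [0, 0, -0.985], [0, 0, -0.985], [0, 0, -0.985]])

```text
time: 1.82
tool_pos: [0.3331, -0.2386, 0.2073]
tcp_rot: [0.937, 0.35, -0.0, -0.0]
wrist_force: [-0.2, -0.4, 0.2]
grip_width: -0.0003
```

```bash
python3 -c "
from h import *
rep()"
```

```text
t 1.82 tcp sup mm [-137.9 -382.8  207.3] zaxis sup [-0. -0. -1.] F [-0.24 -0.4   0.18] q [-0.786 -0.251 -0.177  1.645 -0.     0.069] w -0.0003
```

Emit:
drive_tool(travel=[[0.43, -0.08, 0], [0.43, -0.08, 0], [0.43, -0.08, 0], [0.43, -0.08, 0], [0.43, -0.08, 0]], twist=[[0, 0, -0.985], [0, 0, -0.985], [0, 0, -0.985], [0, 0, -0.985], [0, 0, -0.985]])

```text
time: 2.23
tool_pos: [0.3872, -0.1702, 0.2073]
tcp_rot: [0.817, 0.577, -0.0, -0.0]
wrist_force: [0.0, -0.2, -0.4]
grip_width: -0.0
```

Emit:
drive_tool(travel=[[0.41, 0.14, 0], [0.41, 0.14, 0], [0.41, 0.14, 0], [0.41, 0.14, 0], [0.41, 0.14, 0]], twist=[[0, 0, -0.985], [0, 0, -0.985], [0, 0, -0.985], [0, 0, -0.985], [0, 0, -0.985]])

```text
time: 2.65
tool_pos: [0.4408, -0.1023, 0.2072]
tcp_rot: [0.643, 0.766, -0.0, -0.0]
wrist_force: [0.0, -0.1, 1.0]
grip_width: -0.0002
```

Emit:
drive_tool(travel=[[0.29, 0.32, 0], [0.29, 0.32, 0], [0.29, 0.32, 0], [0.29, 0.32, 0], [0.29, 0.32, 0]], twist=[[0, 0, -0.985], [0, 0, -0.985], [0, 0, -0.985], [0, 0, -0.985], [0, 0, -0.985]])

```text
time: 3.07
tool_pos: [0.4935, -0.0341, 0.2072]
tcp_rot: [0.427, 0.904, -0.0, -0.0]
wrist_force: [0.4, 1.7, -0.3]
grip_width: 0.0
```

Emit:
drive_tool(travel=[[0.09, 0.42, 0], [0.09, 0.42, 0], [0.09, 0.42, 0], [0.09, 0.42, 0], [0.09, 0.42, 0], [0.09, 0.42, 0]], twist=[[0, 0, -0.985], [0, 0, -0.985], [0, 0, -0.985], [0, 0, -0.985], [0, 0, -0.985], [0, 0, -0.985]])

```text
time: 3.57
tool_pos: [0.5463, 0.033, 0.2075]
tcp_rot: [0.184, 0.983, -0.0, -0.0]
wrist_force: [-0.3, 0.4, -0.8]
grip_width: -0.0
```

```bash
python3 - <<'E'
from h import *
from bench import ctrl
s,p,q=rep()
f=ctrl.grab_frame("wrist");pickle.dump((f,s),open("w1.pkl","wb"))
cv2.imwrite("pics/w1.png",f["color"][:,:,::-1])
W,ok=world(f,s);hsv=cv2.cvtColor(f["color"],cv2.COLOR_RGB2HSV)
m=ok&(hsv[...,0]>8)&(hsv[...,0]<20)&(hsv[...,1]>150)&(hsv[...,2]>120)
P=tsup(W[m]);print(len(P),np.percentile(P,[1,50,99],axis=0))
d=delta(p,q,sup(-.035,-.012,.095),orient(0));print(d)
E
```

```text
t 3.57 tcp sup mm [-35.4 -53.  207.5] zaxis sup [-0. -0. -1.] F [-0.26  0.44 -0.75] q [-0.062  0.107  0.161  1.626 -0.    -1.263] w -0.0
513 [[-0.08316639 -0.0641268   0.07573289]
 [-0.02544777 -0.0235671   0.07917384]
 [ 0.01513484  0.03665023  0.24805672]]
(array([-0.00112205,  0.20509595,  0.56228786]), array([-0.00041884, -0.00037081, -0.01078054]))
```

View pics/w1.png

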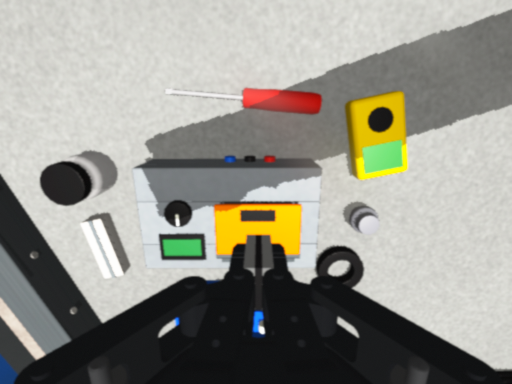

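```bash
python3 - <<'E'
from h import *
f,s=pickle.load(open("w1.pkl","rb"));W,ok=world(f,s)
for u,v in((257,212),(257,215),(250,215),(230,240),(290,240),(215,205),(301,205),(140,168),(318,168)):
    print(u,v,(tsup(W[v,u])*1000).round(1))
E
```

```text
257 212 [-33.8 -17.7  80.3]
257 215 [-33.8 -14.   80.2]
250 215 [-25.8 -14.5  81.2]
230 240 [-1.8 18.  78.5]
290 240 [-72.3  18.1  79.1]
215 205 [ 13.5 -25.9  78.8]
301 205 [-83.4 -25.5  79.3]
140 168 [ 98.4 -65.9  65.1]
318 168 [-102.9  -65.    66.2]
```

Emit:
drive_tool(travel=[[0, 0.2, 0.3], [0, 0.2, 0.5], [0, 0.2, 0.585], [0, 0.2, 0.585], [0, 0.2, 0.585], [0, 0.2, 0.585]], twist=[[0, 0, 0], [0, 0, 0], [0, 0, 0], [0, 0, 0], [0, 0, 0], [0, 0, 0]])

```text
time: 4.12
tool_pos: [0.5616, 0.0708, 0.0928]
tcp_rot: [0.181, 0.983, 0.0, 0.001]
wrist_force: [-0.4, 0.3, 0.5]
grip_width: -0.0001
```

```bash
python3 -c "
from h import *
rep()"
```

```text
t 4.12 tcp sup mm [-34.6 -12.2  92.8] zaxis sup [ 0.003  0.001 -1.   ] F [-0.42  0.27  0.49] q [ 0.007  0.156 -0.012  1.4   -0.    -1.2  ] w -0.0001
```

Emit:
drive_tool(travel=[[0, 0, 0.04], [0, 0, 0.06], [0, 0, 0.07], [0, 0, 0.08], [0, 0, 0.09], [0, 0, 0.095], [0, 0, 0.095]], twist=[[0, 0, 0], [0, 0, 0], [0, 0, 0], [0, 0, 0], [0, 0, 0], [0, 0, 0], [0, 0, 0]])

```text
time: 4.7
tool_pos: [0.5604, 0.0717, 0.0713]
tcp_rot: [0.179, 0.984, -0.0, -0.0]
wrist_force: [-0.6, 0.3, -0.2]
grip_width: -0.0001
```

```bash
python3 - <<'E'
from h import *
from bench import ctrl
s,p,q=rep()
f=ctrl.grab_frame("side");g=ctrl.grab_frame("wrist")
a=cv2.resize(f["color"][130:260,150:340,::-1],None,fx=3.2,fy=3.2);cv2.imwrite("pics/s2.png",a)
cv2.imwrite("pics/w2.png",g["color"][:,:,::-1])
rep()
E
```

```text
t 4.7 tcp sup mm [-36.  -11.9  71.3] zaxis sup [-0. -0. -1.] F [-0.58  0.33 -0.18] q [ 0.009  0.165 -0.046  1.361 -0.    -1.202] w -0.0001
t 4.8 tcp sup mm [-36.  -11.8  71.5] zaxis sup [-0. -0. -1.] F [ 0.13 -0.72 -0.82] q [ 0.009  0.164 -0.045  1.361  0.    -1.202] w 0.0002
```

View pics/s2.png

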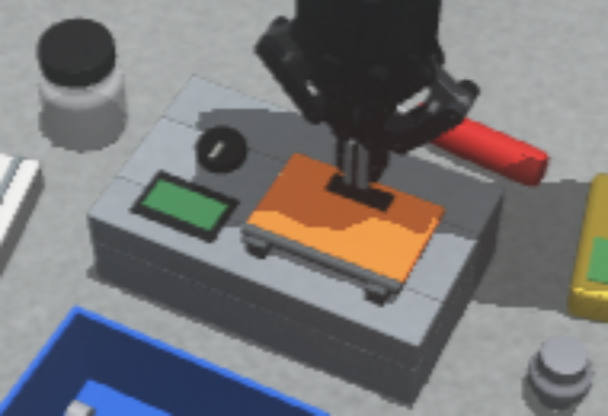

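View pics/w2.png

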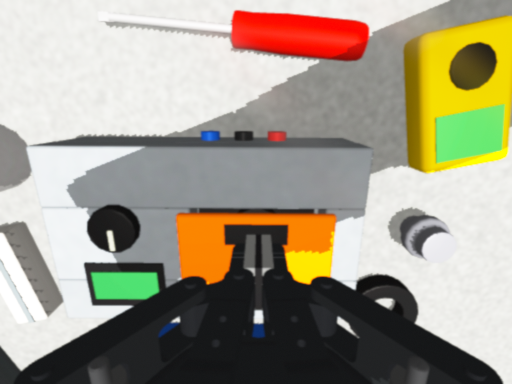

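```bash
cat >> h.py <<'E'
def flapfit(f,s=None):
    W,ok=world(f,s);hsv=cv2.cvtColor(f["color"],cv2.COLOR_RGB2HSV)
    P=tsup(W);m=ok&(hsv[...,0]>5)&(hsv[...,0]<22)&(hsv[...,1]>140)&(hsv[...,2]>60)&(P[...,2]>.06)&(P[...,2]<.15)&(abs(P[...,0]+.035)<.045)&(P[...,1]>-.03)&(P[...,1]<.06)
    Q=P[cv2.erode(m.astype(np.uint8),np.ones((3,3)))>0]
    if len(Q)<10: print("few",len(Q));return
    c=Q.mean(0);n=np.linalg.svd(Q-c)[2][2];n*=np.sign(n[2]) or 1
    print("flap n",len(Q),"normal",n.round(3),"angle",round(float(np.arctan2(n[1],n[2])),3),"ymin/max,zmin/max mm",(np.percentile(Q[:,1],[1,99])*1000).round(1),(np.percentile(Q[:,2],[1,99])*1000).round(1))
E
python3 - <<'E'
from h import *
from bench import ctrl
for n in("scene","side","wrist"):flapfit(ctrl.grab_frame(n),ctrl.state())
for n in("scene","side"):flapfit(pickle.load(open(n+"0.pkl","rb")))
E
```

```text
Traceback (most recent call last):
  File "h.py", line 28, in flapfit
    P=tsup(W);m=ok&(hsv[...,0]>5)&(hsv[...,0]<22)&(hsv[...,1]>140)&(hsv[...,2]>60)&(P[...,2]>.06)&(P[...,2]<.15)&(abs(P[...,0]+.035)<.045)&(P[...,1]>-.03)&(P[...,1]<.06)
  File "h.py", line 13, in tsup
    def tsup(w): return Rs.inv().apply(np.asarray(w)-np.r_[C,0])
                        ~~~~~~~~~~~~~~^^^^^^^^^^^^^^^^^^^^^^^^^^
  File "scipy/spatial/transform/_rotation.pyx", line 2580, in scipy.spatial.transform._rotation.Rotation.apply
ValueError: Expected input of shape (3,) or (P, 3), got (384, 512, 3).
```

```bash
sed -i 's/^def tsup(w).*/def tsup(w): return (np.asarray(w)-np.r_[C,0])@Rs.as_matrix()/' h.py
python3 - <<'E'
from h import *
from bench import ctrl
for n in("scene","side","wrist"):flapfit(ctrl.grab_frame(n),ctrl.state())
for n in("scene","side"):flapfit(pickle.load(open(n+"0.pkl","rb")))
rep()
E
```

```text
flap n 672 normal [-0.003 -0.006  1.   ] angle -0.006 ymin/max,zmin/max mm [-21.8  31.9] [75.7 80.9]
flap n 856 normal [-0.001 -0.007  1.   ] angle -0.007 ymin/max,zmin/max mm [-20.1  33.9] [75.4 81.4]
flap n 4598 normal [-0.001 -0.     1.   ] angle -0.0 ymin/max,zmin/max mm [-26.1  19.5] [77.3 80.7]
flap n 659 normal [-0.    -0.009  1.   ] angle -0.009 ymin/max,zmin/max mm [-20.9  31.7] [75.2 80.7]
flap n 839 normal [ 0.003 -0.007  1.   ] angle -0.007 ymin/max,zmin/max mm [-20.3  33.9] [75.6 81.4]
t 5.0 tcp sup mm [-35.9 -11.7  71.6] zaxis sup [ 0.  0. -1.] F [-0.21  0.59  0.14] q [ 0.009  0.164 -0.045  1.361  0.    -1.202] w 0.0004
```

```bash
python3 - <<'E'
from h import *
from bench import ctrl
s=ctrl.state()
for n in("scene","side"):
    f=ctrl.grab_frame(n);W,ok=world(f);P=tsup(W)*1000
    m=ok&(abs(P[...,0]+35)<30)&(abs(P[...,1]+12)<30)&(P[...,2]>82)&(P[...,2]<130)
    Q=P[m];print(n,len(Q),"z pct",np.percentile(Q[:,2],[0,1,3,10]).round(1)); L=Q[Q[:,2]<95];print(L.min(0).round(1),L.max(0).round(1))
    h=np.histogram(Q[:,2],bins=range(80,130,4));print(h[0])
E
```

```text
scene 136 z pct [ 96.8  97.8  98.8 102.9]Traceback (most recent call last):
  File "<stdin>", line 7, in <module>
    return umr_minimum(a, axis, None, out, keepdims, initial, where)
ValueError: zero-size array to reduction operation minimum which has no identity
```

```bash
python3 - <<'E'
from h import *
from bench import ctrl
for n in("side","scene"):
    f=ctrl.grab_frame(n);W,ok=world(f);P=tsup(W)*1000
    pickle.dump(f,open(f"{n}3.pkl","wb"))
    T=sup(-.0359,-.0117,.0716);c=R.from_quat(f["rotation"]).inv().apply(T-f["eye"]);u=c[0]/c[2]*f["fx"]+f["cx"];v=c[1]/c[2]*f["fy"]+f["cy"];print(n,"TCP projects",u,v,c[2])
    for dv in range(-22,12,3):
        r=int(v)+dv;cc=int(u);print(r,[tuple(P[r,k].round(0).astype(int)) if ok[r,k] else None for k in(cc-3,cc,cc+3)],f["color"][r,cc])
    y0=f["color"][int(v)-60:int(v)+40,int(u)-65:int(u)+65,::-1].copy();y0[60,65]=(255,0,255)
    cv2.imwrite(f"pics/{n}3.png",cv2.resize(y0,None,fx=6,fy=6,interpolation=cv2.INTER_NEAREST))
E
```

```text
side TCP projects 262.99849746455135 192.96003946240873 0.9484592051357482
170 [(np.int64(-32), np.int64(1), np.int64(147)), (np.int64(-37), np.int64(0), np.int64(148)), (np.int64(-43), np.int64(1), np.int64(151))] [41 36 36]
173 [(np.int64(-30), np.int64(-5), np.int64(131)), (np.int64(-38), np.int64(1), np.int64(141)), (np.int64(-43), np.int64(-1), np.int64(142))] [42 36 37]
176 [(np.int64(-31), np.int64(-1), np.int64(128)), (np.int64(-38), np.int64(0), np.int64(132)), (np.int64(-44), np.int64(2), np.int64(137))] [84 84 84]
179 [(np.int64(-32), np.int64(0), np.int64(121)), (np.int64(-37), np.int64(-2), np.int64(122)), (np.int64(-42), np.int64(-5), np.int64(121))] [75 74 74]
182 [(np.int64(-32), np.int64(0), np.int64(113)), (np.int64(-37), np.int64(-2), np.int64(114)), (np.int64(-43), np.int64(-4), np.int64(115))] [78 75 76]
185 [(np.int64(-33), np.int64(1), np.int64(106)), (np.int64(-39), np.int64(1), np.int64(109)), (np.int64(-42), np.int64(-5), np.int64(105))] [78 76 76]
188 [(np.int64(-26), np.int64(-14), np.int64(79)), (np.int64(-39), np.int64(1), np.int64(101)), (np.int64(-37),
[... 1939 characters left out ...]
] [51 52 60]
194 [(np.int64(-28), np.int64(-13), np.int64(78)), (np.int64(-33), np.int64(-10), np.int64(79)), (np.int64(-39), np.int64(-7), np.int64(80))] [33 21 19]
197 [(np.int64(-24), np.int64(-5), np.int64(80)), (np.int64(-30), np.int64(-2), np.int64(80)), (np.int64(-36), np.int64(-1), np.int64(78))] [176  86   0]
200 [(np.int64(-20), np.int64(3), np.int64(80)), (np.int64(-26), np.int64(6), np.int64(80)), (np.int64(-32), np.int64(7), np.int64(78))] [173  84   0]
203 [None, (np.int64(-23), np.int64(12), np.int64(79)), None] [173  85   0]
206 [(np.int64(-15), np.int64(16), np.int64(77)), (np.int64(-20), np.int64(18), np.int64(77)), (np.int64(-25), np.int64(22), np.int64(79))] [173  84   0]
```

View pics/side3.png

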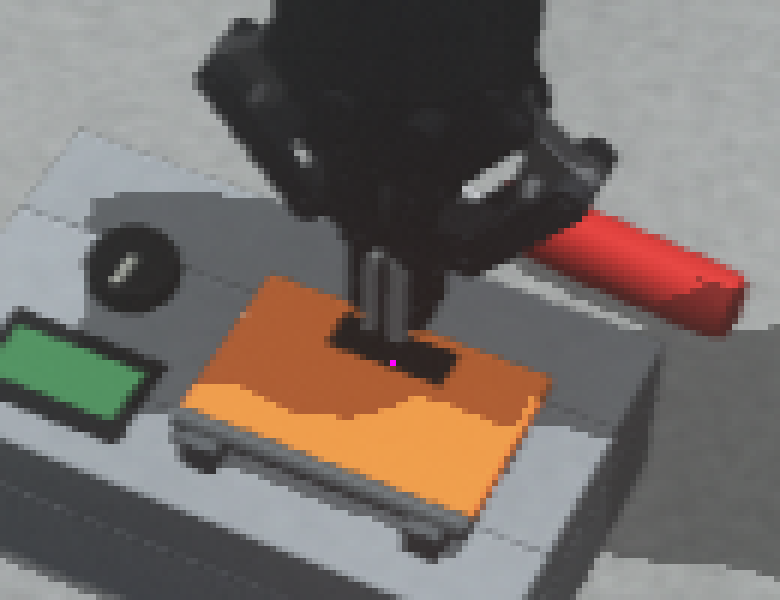

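View pics/scene3.png

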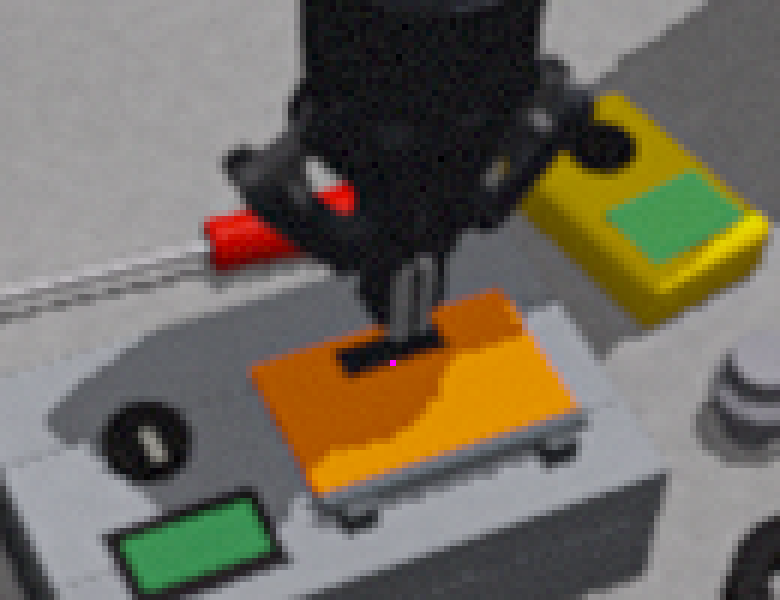

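```bash
python3 - <<'E'
from h import *
f,s=pickle.load(open("w1.pkl","rb"));W,ok=world(f,s);q=R.from_quat(s["tcp_rot"])
for v in range(232,300,6):
    print(v,[(q.inv().apply(W[v,u]-s["tool_pos"])*1000).round(0).tolist() if ok[v,u] else None for u in(248,253,257,263,268)])
E
```

```text
232 [[-12.0, 60.0, 128.0], [-6.0, 60.0, 127.0], [-1.0, 60.0, 127.0], [5.0, 61.0, 129.0], [11.0, 60.0, 128.0]]
238 [[-6.0, -10.0, -32.0], [-3.0, -11.0, -32.0], [-1.0, -11.0, -33.0], [2.0, -11.0, -32.0], [5.0, -11.0, -33.0]]
244 [[-5.0, -11.0, -40.0], [-3.0, -11.0, -39.0], [-1.0, -11.0, -39.0], [2.0, -11.0, -39.0], [5.0, -11.0, -40.0]]
250 [[-5.0, -11.0, -45.0], [-3.0, -11.0, -46.0], [-1.0, -11.0, -46.0], [2.0, -11.0, -46.0], [5.0, -11.0, -47.0]]
256 [[-5.0, -11.0, -51.0], [-3.0, -11.0, -51.0], [-1.0, -10.0, -51.0], [2.0, -11.0, -52.0], [4.0, -11.0, -52.0]]
262 [[-5.0, -11.0, -57.0], [-2.0, -11.0, -56.0], [-1.0, -11.0, -56.0], [2.0, -11.0, -57.0], [4.0, -11.0, -57.0]]
268 [[-5.0, -11.0, -62.0], [-2.0, -11.0, -62.0], [-1.0, -11.0, -61.0], [2.0, -11.0, -61.0], [4.0, -11.0, -61.0]]
274 [[-4.0, -12.0, -68.0], [-2.0, -12.0, -68.0], [-1.0, -8.0, -62.0], [2.0, -8.0, -62.0], [4.0, -13.0, -69.0]]
280 [[-4.0, -12.0, -71.0], [-2.0, -12.0, -72.0], [-1.0, -4.0, -61.0], [2.0, -7.0, -65.0], [4.0, -11.0, -71.0]]
286 [[-4.0, -12.0, -76.0], [-2.0, -9.0, -71.0], [-1.0, -1.0, -61.0], [2.0, -6.0, -68.0], [4.0, -12.0, -76.0]]
292 [[-4.0, -12.0, -79.0], [-2.0, -6.0, -72.0], [-1.0, 2.0, -61.0], [2.0, -5.0, -70.0], [4.0, -11.0, -79.0]]
298 [[-4.0, -11.0, -82.0], [-2.0, -2.0, -70.0], [-1.0, 4.0, -62.0], [2.0, -2.0, -70.0], [3.0, -13.0, -84.0]]
```

```bash
python3 - <<'E'
from h import *
f,s=pickle.load(open("w1.pkl","rb"));W,ok=world(f,s);q=R.from_quat(s["tcp_rot"])
T=(W-s["tool_pos"])@q.as_matrix()*1000
for v in range(232,240): print(v,T[v,253].round(0),T[v,263].round(0),f["color"][v,253])
# silhouettes of gripper in tool frame by z slabs
for z0 in range(-30,-170,-10):
    m=ok&(T[...,2]<z0)&(T[...,2]>z0-10);Q=T[m]
    if len(Q): print(z0,len(Q),"x",Q[:,0].min().round(0),Q[:,0].max().round(0),"y",Q[:,1].min().round(0),Q[:,1].max().round(0))
E
```

```text
232 [ -6.  60. 127.] [  5.  61. 129.] [255 205   0]
233 [ -6.  61. 127.] [  5.  61. 127.] [254 196   0]
234 [ -6.  63. 129.] [  6.  64. 129.] [243 162  27]
235 [ -3. -11. -30.] [  2. -11. -28.] [150 103  66]
236 [ -3. -11. -31.] [  2. -11. -31.] [81 78 75]
237 [ -3. -11. -31.] [  2. -10. -30.] [78 78 76]
238 [ -3. -11. -32.] [  2. -11. -32.] [78 77 75]
239 [ -3. -11. -34.] [  2. -11. -34.] [78 78 75]
-30 411 x -14.0 14.0 y -12.0 -6.0
-40 558 x -14.0 14.0 y -12.0 -6.0
-50 496 x -14.0 14.0 y -12.0 -6.0
-60 1078 x -30.0 29.0 y -15.0 11.0
-70 3579 x -38.0 38.0 y -14.0 12.0
-80 5106 x -45.0 46.0 y -17.0 9.0
-90 7487 x -54.0 54.0 y -18.0 10.0
-100 9908 x -61.0 62.0 y -19.0 7.0
-110 7848 x -62.0 62.0 y -21.0 -6.0
-120 555 x -19.0 19.0 y -21.0 -18.0
```

```bash
cat >> h.py <<'E'
OFF=-.027
def tip(p,q): return p+q.apply([0,0,OFF])
def tcp_for(t,q): return np.asarray(t)-q.apply([0,0,OFF])
E
echo ok
```

```text
ok
```

Emit:
drive_tool(travel=[[0, -0.005, 0.04], [0, -0.005, 0.07], [0, -0.005, 0.08], [0, -0.005, 0.08]], twist=[[0, 0, 0], [0, 0, 0], [0, 0, 0], [0, 0, 0]])

```text
time: 5.48
tool_pos: [0.5597, 0.0706, 0.0548]
tcp_rot: [0.179, 0.984, -0.0, -0.0]
wrist_force: [-0.5, 0.1, 2.4]
grip_width: -0.0001
```

Emit:
drive_tool(travel=[[0, 0, 0.01], [0, 0, 0.02], [0, 0, 0.025]], twist=[[0, 0, 0], [0, 0, 0], [0, 0, 0]])

```text
time: 5.73
tool_pos: [0.5598, 0.0705, 0.0518]
tcp_rot: [0.179, 0.984, -0.0, -0.0]
wrist_force: [-3.4, -0.1, 8.0]
grip_width: -0.0002
```

Emit:
drive_tool(travel=[[0, 0, 0.01], [0, 0, 0.02]], twist=[[0, 0, 0], [0, 0, 0]])

```text
time: 5.9
tool_pos: [0.56, 0.0705, 0.0501]
tcp_rot: [0.179, 0.984, -0.0, 0.0]
wrist_force: [-8.9, -1.1, 23.3]
grip_width: -0.0003
```

```bash
python3 - <<'E'
from h import *
from bench import ctrl
rep()
for n in("scene","side","wrist"):flapfit(ctrl.grab_frame(n),ctrl.state())
rep()
E
```

```text
t 5.9 tcp sup mm [-36.  -13.   50.1] zaxis sup [ 0.001 -0.    -1.   ] F [-8.92 -1.12 23.33] q [ 7.000e-03  1.720e-01 -8.000e-02  1.318e+00 -1.000e-03 -1.203e+00] w -0.0003
flap n 572 normal [-0.003 -0.108  0.994] angle -0.109 ymin/max,zmin/max mm [-20.4  31.4] [71.2 79. ]
flap n 754 normal [ 0.003 -0.102  0.995] angle -0.102 ymin/max,zmin/max mm [-19.3  33.3] [71.3 79.6]
flap n 4599 normal [-0.001 -0.11   0.994] angle -0.11 ymin/max,zmin/max mm [-25.9   6.1] [70.8 76.6]
t 6.05 tcp sup mm [-36.1 -13.   50.4] zaxis sup [ 0.001 -0.    -1.   ] F [-8.320e+00  1.000e-02  1.633e+01] q [ 7.000e-03  1.720e-01 -8.000e-02  1.318e+00 -1.000e-03 -1.203e+00] w 0.0002
```

Emit:
drive_tool(travel=[[0, 0, -0.1], [0, -0.1, -0.3], [0, -0.3, -0.5], [0, -0.45, -0.6], [0, -0.45, -0.7], [0, -0.45, -0.75], [0, -0.45, -0.75], [0, -0.45, -0.75], [0, -0.45, -0.75], [0, -0.45, -0.75], [0, -0.45, -0.75], [0, -0.45, -0.75], [0, -0.45, -0.75], [0, -0.45, -0.75], [0, -0.45, -0.75], [0, -0.45, -0.75], [0, -0.45, -0.75], [0, -0.45, -0.75], [0, -0.45, -0.75]], twist=[[0, 0, 0], [0, 0, 0], [0, 0, 0], [0, 0, 0], [0, 0, 0], [0, 0, 0], [0, 0, 0], [0, 0, 0], [0, 0, 0], [0, 0, 0], [0, 0, 0], [0, 0, 0], [0, 0, 0], [0, 0, 0], [0, 0, 0], [0, 0, 0], [0, 0, 0], [0, 0, 0], [0, 0, 0]])

```text
time: 7.63
tool_pos: [0.5285, -0.0135, 0.1966]
tcp_rot: [0.179, 0.984, 0.0, 0.0]
wrist_force: [-0.2, -0.0, -0.1]
grip_width: -0.0001
```

```bash
sed -i 's/^OFF=.*/OFF=-.0245/' h.py; python3 - <<'E'
from h import *
from bench import ctrl
s,p,q=rep()
f=ctrl.grab_frame("wrist");pickle.dump((f,s),open("w4.pkl","wb"));cv2.imwrite("pics/w4.png",f["color"][:,:,::-1])
g=ctrl.grab_frame("side");cv2.imwrite("pics/s4.png",cv2.resize(g["color"][110:270,150:340,::-1],None,fx=3.2,fy=3.2))
pickle.dump(g,open("side4.pkl","wb"))
W,ok=world(f,s);P=tsup(W)*1000
hsv=cv2.cvtColor(f["color"],cv2.COLOR_RGB2HSV)
m=ok&(hsv[...,0]>40)&(hsv[...,0]<85)&(hsv[...,1]>90)&(abs(P[...,0]+35)<44)&(P[...,1]>-30)&(P[...,1]<40)&(P[...,2]<90)
Q=P[m];print("button",len(Q));print(np.percentile(Q,[2,50,98],axis=0).round(1))
flapfit(g);flapfit(f,s)
E
```

```text
t 7.63 tcp sup mm [ -35.5 -102.8  196.6] zaxis sup [ 0.  0. -1.] F [-0.15 -0.05 -0.07] q [-0.152  0.055  0.085  1.6    0.    -1.363] w -0.0001
button 0Traceback (most recent call last):
  File "<stdin>", line 10, in <module>
    return _quantile_unchecked(
        a, q, axis, out, overwrite_input, method, keepdims, weights)
    return _ureduce(a,
                    func=_quantile_ureduce_func,
    ...<5 lines>...
                    overwrite_input=overwrite_input,
                    method=method)
    r = func(a, **kwargs)
    result = _quantile(arr,
                       quantiles=q,
    ...<2 lines>...
                       out=out,
                       weights=wgt)
    slices_having_nans = np.isnan(arr[-1, ...])
                                  ~~~^^^^^^^^^
IndexError: index -1 is out of bounds for axis 0 with size 0
```

View pics/w4.png

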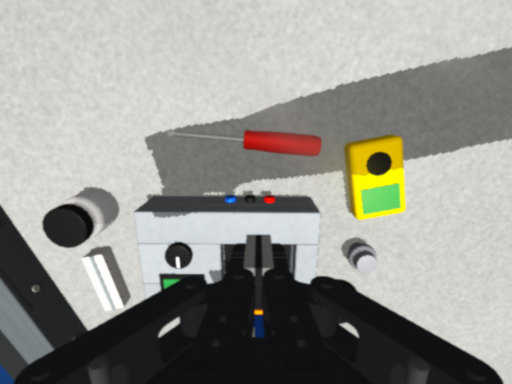

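View pics/s4.png

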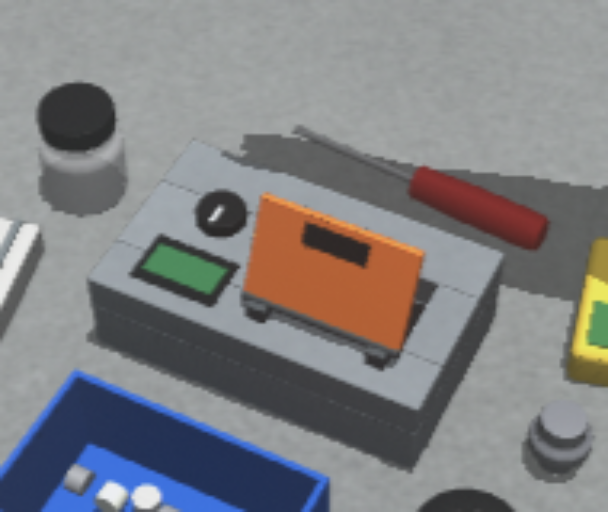

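```bash
python3 - <<'E'
from h import *
s,p,q=rep()
flapfit(pickle.load(open("side4.pkl","rb")))
tq=orient(35);z=tq.apply([0,0,1]);print("z sup",Rs.inv().apply(z))
t=sup(-.035,.003,.066)-.07*z
tp=tcp_for(t,tq);print(tsup(t),delta(p,q,tp,tq))
E
```

```text
t 7.73 tcp sup mm [ -35.6 -102.8  196.6] zaxis sup [ 0.  0. -1.] F [ 0.06  0.84 -0.42] q [-0.152  0.055  0.085  1.6    0.    -1.363] w 0.0003
flap n 1019 normal [0.002 0.915 0.404] angle 1.155 ymin/max,zmin/max mm [15.6 40.2] [ 82.6 135.5]
z sup [ 3.61715774e-18  5.73576436e-01 -8.19152044e-01]
[-0.035      -0.03715035  0.12334064] (array([-0.00423706,  0.39864793,  0.46656802]), array([-1.16660699, -0.00183966,  0.00658054]))
```

Emit:
drive_tool(travel=[[0, 0.415, 0.455], [0, 0.415, 0.455], [0, 0.415, 0.455], [0, 0.415, 0.455], [0, 0.415, 0.455], [0, 0.415, 0.455]], twist=[[-0.5, 0, 0], [-1, 0, 0], [-1, 0, 0], [-1, 0, 0], [-1, 0, 0], [-1, 0, 0]])

```text
time: 8.23
tool_pos: [0.5562, 0.0628, 0.1034]
tcp_rot: [0.175, 0.95, 0.254, 0.045]
wrist_force: [0.3, 0.4, 0.9]
grip_width: -0.0002
```

```bash
python3 - <<'E'
from h import *
from bench import ctrl
s,p,q=rep();print("tip",tsup(tip(p,q))*1000)
f=ctrl.grab_frame("wrist");pickle.dump((f,s),open("w5.pkl","wb"));cv2.imwrite("pics/w5.png",f["color"][:,:,::-1])
W,ok=world(f,s);P=tsup(W)*1000
hsv=cv2.cvtColor(f["color"],cv2.COLOR_RGB2HSV)
m=ok&(hsv[...,0]>40)&(hsv[...,0]<85)&(hsv[...,1]>90)&(abs(P[...,0]+35)<44)&(P[...,1]>-30)&(P[...,1]<45)&(P[...,2]<90)
Q=P[m];print("button",len(Q))
if len(Q):print(np.percentile(Q,[2,50,98],axis=0).round(1))
flapfit(f,s)
E
```

```text
t 8.23 tcp sup mm [-36.9 -21.6 103.4] zaxis sup [-0.004  0.499 -0.867] F [0.34 0.37 0.93] q [-0.323  0.014 -0.233  1.304  0.522 -1.523] w -0.0002
tip [-36.76299673 -33.83881139 124.67525058]
button 697
[[-46.1 -18.   44.2]
 [-34.4 -10.4  65.6]
 [-22.1  28.6  67.1]]
flap n 1662 normal [0.002 0.913 0.408] angle 1.151 ymin/max,zmin/max mm [16.  34.9] [ 78.4 119.9]
```

View pics/w5.png

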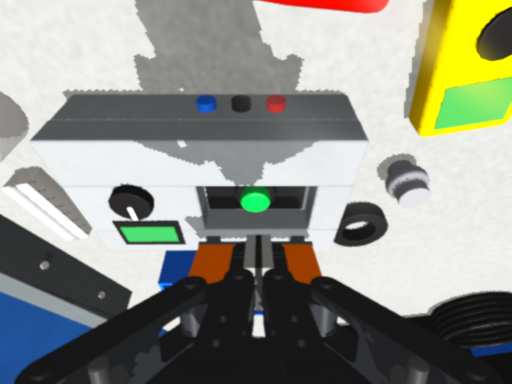

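```bash
python3 - <<'E'
from h import *
f,s=pickle.load(open("w5.pkl","rb"));W,ok=world(f,s);P=tsup(W)*1000
hsv=cv2.cvtColor(f["color"],cv2.COLOR_RGB2HSV)
m=ok&(hsv[...,0]>40)&(hsv[...,0]<85)&(hsv[...,1]>90)&(abs(P[...,0]+35)<44)&(P[...,1]>-30)&(P[...,1]<25)&(abs(P[...,2]-66)<3)
Q=P[m];print(len(Q),np.percentile(Q,[1,50,99],axis=0).round(1),Q.mean(0))
c,r=cv2.minEnclosingCircle(Q[:,:2].astype(np.float32));print(c,r)
p=np.array(s["tool_pos"]);q=R.from_quat(s["tcp_rot"])
b=np.array([c[0],c[1],66.])/1000
# tilted contact: lowest part of tip is tool +y edge (11mm)? compute
for y in(-11,11): print(y,(tsup(p+q.apply([0,y/1000,OFF]))*1000).round(1))
E
```

```text
496 [[-45.4 -18.2  63.1]
 [-34.5  -8.9  66. ]
 [-24.1   4.1  67.2]] [-34.68454194  -8.59860628  65.80022351]
(-34.487876892089844, -7.23907995223999) 11.868669509887695
-11 [-36.8 -43.4 119.2]
11 [-36.7 -24.3 130.2]
```

```bash
cat >> h.py <<'E'
def corner(p,q,y): return tsup(p+q.apply([0,y,OFF]))
def go(target_sup,y=-.011,tilt=30):
    s,p,q=rep();c=corner(p,q,y);print("corner",c*1000)
    tq=orient(tilt);tp=sup(*target_sup)-tq.apply([0,y,OFF])
    d=delta(p,q,tp,tq);print("travel",d[0].round(4).tolist(),"twist",d[1].round(4).tolist())
E
python3 - <<'E'
from h import *
go([-.0347,-.009,.073])
s,p,q=rep();print("1mm down",q.inv().apply([0,0,-.001])/.2)
E
```

```text
t 8.28 tcp sup mm [-35.5 -20.8 105.5] zaxis sup [-0.001  0.499 -0.867] F [ 0.91  0.45 -0.14] q [-0.321  0.013 -0.23   1.304  0.522 -1.523] w -0.0002
corner [-35.47312415 -42.53172982 121.24976375]
travel [-0.0044, 0.0251, 0.2926] twist [-0.0026, -0.0022, 0.0018]
t 8.28 tcp sup mm [-35.5 -20.8 105.5] zaxis sup [-0.001  0.499 -0.867] F [ 0.91  0.45 -0.14] q [-0.321  0.013 -0.23   1.304  0.522 -1.523] w -0.0002
1mm down [-2.58010263e-06 -2.49405840e-03  4.33355121e-03]
```

Emit:
drive_tool(travel=[[-0.004, 0.025, 0.1], [-0.004, 0.025, 0.2], [-0.004, 0.025, 0.26], [-0.004, 0.025, 0.29], [-0.004, 0.025, 0.29]], twist=[[0, 0, 0], [0, 0, 0], [0, 0, 0], [0, 0, 0], [0, 0, 0]])

```text
time: 8.7
tool_pos: [0.5708, 0.0962, 0.0584]
tcp_rot: [0.172, 0.951, 0.254, 0.047]
wrist_force: [-0.2, -0.2, -0.0]
grip_width: -0.0002
```

```bash
python3 - <<'E'
from h import *
from bench import ctrl
go([-.0347,-.009,.065])
s=ctrl.state();f=ctrl.grab_frame("wrist");cv2.imwrite("pics/w6.png",f["color"][:,:,::-1])
flapfit(f,s)
E
```

```text
t 8.7 tcp sup mm [-35.1  14.8  58.4] zaxis sup [-0.002  0.499 -0.866] F [-0.17 -0.23 -0.02] q [-0.251  0.053 -0.286  1.169  0.519 -1.448] w -0.0002
corner [-34.99015402  -6.96361037  74.17176231]
travel [-0.0019, -0.0316, 0.0346] twist [-0.0015, -0.0036, 0.0108]
flap n 582 normal [0.003 0.913 0.408] angle 1.15 ymin/max,zmin/max mm [14.9 35.4] [ 78.1 121.9]
```

View pics/w6.png

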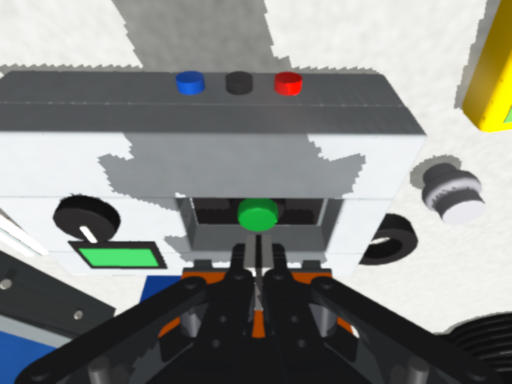

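Emit:
drive_tool(travel=[[0, -0.026, 0.031], [0, -0.031, 0.039], [0, -0.036, 0.048], [0, -0.041, 0.056]], twist=[[0, 0, 0], [0, 0, 0], [0, 0, 0], [0, 0, 0]])

```text
time: 9.08
tool_pos: [0.5707, 0.0932, 0.0451]
tcp_rot: [0.173, 0.95, 0.255, 0.048]
wrist_force: [0.0, -0.6, 3.3]
grip_width: -0.0002
```

```bash
python3 - <<'E'
from h import *
go([-.0347,-.009,.06])
E
```

```text
t 9.08 tcp sup mm [-34.   11.9  45.1] zaxis sup [ 0.     0.501 -0.866] F [ 0.01 -0.6   3.29] q [-0.258  0.063 -0.304  1.142  0.521 -1.452] w -0.0002
corner [-34.01653507  -9.84324727  60.834567  ]
travel [0.0033, 0.0015, 0.0058] twist [0.0015, 0.0009, 0.0069]
```

Partly down (3.3 N, about 5 mm). Press a little more and hold.

Emit:
drive_tool(travel=[[0, -0.004, 0.009], [0, -0.008, 0.015], [0, -0.008, 0.015]], twist=[[0, 0, 0], [0, 0, 0], [0, 0, 0]])

```text
time: 9.33
tool_pos: [0.5709, 0.0933, 0.0431]
tcp_rot: [0.173, 0.95, 0.255, 0.048]
wrist_force: [-4.2, -3.1, 9.6]
grip_width: -0.0001
```

```bash
python3 - <<'E'
from h import *
from bench import ctrl
go([-.0347,-.009,.06])
s=ctrl.state();f=ctrl.grab_frame("wrist");cv2.imwrite("pics/w7.png",f["color"][:,:,::-1]);flapfit(f,s)
flapfit(ctrl.grab_frame("side"))
W,ok=world(f,s);P=tsup(W)*1000
hsv=cv2.cvtColor(f["color"],cv2.COLOR_RGB2HSV)
m=ok&(hsv[...,0]>40)&(hsv[...,0]<85)&(hsv[...,1]>90)&(abs(P[...,0]+35)<20)&(P[...,1]>-30)&(P[...,1]<25)&(abs(P[...,2]-62)<8)
print(m.sum(),np.percentile(P[m],[5,50,95],axis=0))
E
```

```text
t 9.33 tcp sup mm [-33.9  12.1  43.1] zaxis sup [ 0.001  0.501 -0.865] F [-4.2  -3.12  9.57] q [-0.258  0.064 -0.307  1.138  0.522 -1.451] w -0.0001
corner [-33.91004716  -9.7053804   58.73744066]
travel [0.0038, 0.0061, -0.0036] twist [0.0027, 0.0015, 0.0066]
flap n 220 normal [-0.037  0.914  0.404] angle 1.155 ymin/max,zmin/max mm [23.1 30.7] [ 88.6 103.8]
flap n 1080 normal [0.001 0.916 0.401] angle 1.158 ymin/max,zmin/max mm [15.6 40.1] [ 82.3 135.5]
541 [[-44.80275641 -16.26220036  57.33662074]
 [-34.65948577 -11.43884668  59.93856869]
 [-23.56973389  -2.0411703   60.94323626]]
```

Emit:
drive_tool(travel=[[0, 0, -0.1], [0, 0, -0.3], [0, 0, -0.5], [0, 0, -0.65], [0, 0, -0.65], [0, 0, -0.65]], twist=[[0, 0, 0], [0, 0, 0], [0, 0, 0], [0, 0, 0], [0, 0, 0], [0, 0, 0]])

```text
time: 9.93
tool_pos: [0.5481, 0.0314, 0.1551]
tcp_rot: [0.174, 0.95, 0.254, 0.049]
wrist_force: [0.2, -0.3, -0.9]
grip_width: -0.0001
```

```bash
python3 - <<'E'
from h import *
go([-.035,-.04,.185],y=0,tilt=0)
go([-.035,.046,.185],y=0,tilt=0)
from bench import ctrl
s=ctrl.state();f=ctrl.grab_frame("wrist")
W,ok=world(f,s);P=tsup(W)*1000
hsv=cv2.cvtColor(f["color"],cv2.COLOR_RGB2HSV)
m=ok&(hsv[...,0]>40)&(hsv[...,0]<85)&(hsv[...,1]>90)&(abs(P[...,0]+35)<20)&(P[...,1]>-30)&(P[...,1]<25)&(abs(P[...,2]-62)<8)
print("button",m.sum(),np.percentile(P[m],[5,50,95],axis=0)[:,2]);flapfit(f,s)
E
```

```text
t 9.93 tcp sup mm [-33.2 -53.8 155.1] zaxis sup [ 0.003  0.5   -0.866] F [ 0.24 -0.25 -0.93] q [-0.388 -0.006 -0.149  1.437  0.523 -1.6  ] w -0.0001
corner [-33.30004854 -66.07225687 176.28646832]
travel [0.0086, 0.0735, 0.011] twist [0.999, 0.0068, 0.0053]
t 9.93 tcp sup mm [-33.2 -53.8 155.1] zaxis sup [ 0.003  0.5   -0.866] F [ 0.24 -0.25 -0.93] q [-0.388 -0.006 -0.149  1.437  0.523 -1.6  ] w -0.0001
corner [-33.30004854 -66.07225687 176.28646832]
travel [0.0078, 0.446, 0.2258] twist [0.999, 0.0068, 0.0053]
button 431 [57.68493284 65.776528   67.03185714]
flap n 2083 normal [0.002 0.913 0.408] angle 1.151 ymin/max,zmin/max mm [10.  34.4] [ 79.9 133.5]
```

Emit:
drive_tool(travel=[[0.008, 0.074, 0.0], [0.008, 0.074, 0.0], [0.008, 0.074, 0.0], [0.008, 0.25, 0.11], [0.008, 0.446, 0.225], [0.008, 0.446, 0.225], [0.008, 0.446, 0.225], [0.008, 0.446, 0.225]], twist=[[0.3, 0, 0], [0.6, 0, 0], [0.9, 0, 0], [1, 0, 0], [1, 0, 0], [1, 0, 0], [1, 0, 0], [1, 0, 0]])

```text
time: 10.65
tool_pos: [0.5789, 0.1274, 0.1562]
tcp_rot: [0.178, 0.984, -0.001, -0.002]
wrist_force: [1.5, -0.4, -0.6]
grip_width: -0.0002
```

```bash
python3 - <<'E'
from h import *
go([-.035,.046,.122],y=0,tilt=0)
E
```

```text
t 10.65 tcp sup mm [-38.6  46.8 156.2] zaxis sup [-0.004 -0.003 -1.   ] F [ 1.46 -0.38 -0.63] q [ 1.040e-01  2.250e-01  1.930e-01  1.543e+00 -1.000e-03 -1.108e+00] w -0.0002
corner [-38.53189334  46.91283195 180.66932986]
travel [-0.0193, -0.0036, 0.2933] twist [-0.0051, -0.0077, 0.0109]
```

Emit:
drive_tool(travel=[[-0.01, 0, 0.15], [-0.01, 0, 0.25], [-0.01, 0, 0.29], [-0.01, 0, 0.29], [-0.01, 0, 0.29]], twist=[[0, 0, 0], [0, 0, 0], [0, 0, 0], [0, 0, 0], [0, 0, 0]])

```text
time: 11.07
tool_pos: [0.5816, 0.1246, 0.1006]
tcp_rot: [0.18, 0.984, -0.0, -0.001]
wrist_force: [0.2, -0.8, 0.2]
grip_width: -0.0001
```

```bash
python3 - <<'E'
from h import *
from bench import ctrl
go([-.035,.046,.122],y=0,tilt=0)
f=ctrl.grab_frame("side");cv2.imwrite("pics/s8.png",cv2.resize(f["color"][90:270,130:340,::-1],None,fx=3.2,fy=3.2))
s,p,q=rep();t0=corner(p,q,0)*1000
for a,r in((1.15,57),(1.0,57),(.8,57),(.6,58),(.4,59),(.2,60),(.05,61),(-.05,62),(-.1,62)):
    y=40-r*np.cos(a)+3*np.sin(a)+11;z=76+r*np.sin(a)+3*np.cos(a)
    if a<0: y=-11;z=79-52*np.sin(-a)
    print(a,round(y,1),round(z,1),"travel",((y-t0[1])/200).round(3),((t0[2]-z)/200).round(3))
E
```

```text
t 11.07 tcp sup mm [-35.1  45.2 100.6] zaxis sup [-0.001 -0.001 -1.   ] F [ 0.15 -0.79  0.24] q [ 0.098  0.233  0.092  1.431 -0.    -1.11 ] w -0.0001
corner [-35.10155929  45.19851263 125.1108922 ]
travel [-0.0007, 0.0041, 0.0156] twist [-0.0015, -0.0022, 0.0028]
t 11.12 tcp sup mm [-34.3  45.9 101.9] zaxis sup [ 0.001  0.    -1.   ] F [-0.67 -1.09  0.21] q [ 0.099  0.232  0.094  1.431 -0.    -1.109] w 0.0
1.15 30.5 129.3 travel -0.077 -0.014
1.0 22.7 125.6 travel -0.116 0.004
0.8 13.4 119.0 travel -0.162 0.037
0.6 4.8 111.2 travel -0.205 0.076
0.4 -2.2 101.7 travel -0.24 0.123
0.2 -7.2 90.9 travel -0.266 0.178
0.05 -9.8 82.0 travel -0.278 0.222
-0.05 -11 76.4 travel -0.285 0.25
-0.1 -11 73.8 travel -0.285 0.263
```

View pics/s8.png

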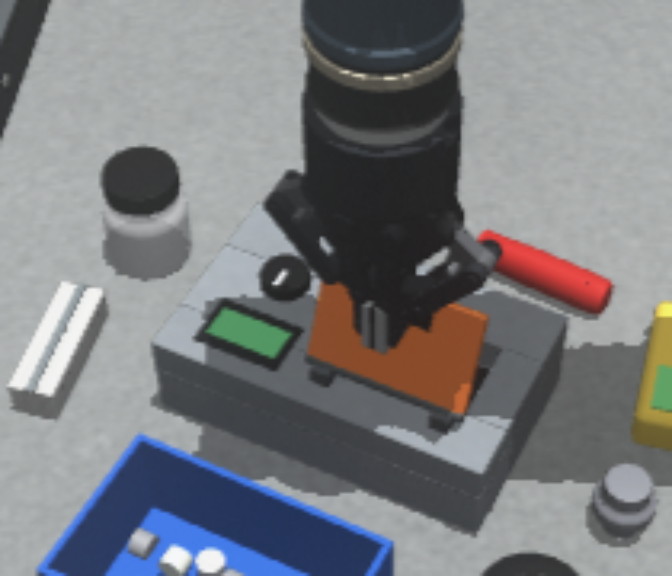

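Emit:
drive_tool(travel=[[0, -0.04, -0.014], [0, -0.077, -0.014], [0, -0.097, -0.005], [0, -0.116, 0.004], [0, -0.14, 0.02], [0, -0.162, 0.037], [0, -0.185, 0.056], [0, -0.205, 0.076], [0, -0.223, 0.099], [0, -0.24, 0.123], [0, -0.255, 0.15], [0, -0.266, 0.178], [0, -0.266, 0.178]], twist=[[0, 0, 0], [0, 0, 0], [0, 0, 0], [0, 0, 0], [0, 0, 0], [0, 0, 0], [0, 0, 0], [0, 0, 0], [0, 0, 0], [0, 0, 0], [0, 0, 0], [0, 0, 0], [0, 0, 0]])

```text
time: 12.2
tool_pos: [0.564, 0.0761, 0.0656]
tcp_rot: [0.179, 0.984, 0.0, 0.001]
wrist_force: [2.3, 0.6, 2.0]
grip_width: 0.0002
```

```bash
python3 - <<'E'
from h import *
from bench import ctrl
go([-.035,-.012,.074],y=0,tilt=0)
f=ctrl.grab_frame("side");flapfit(f)
E
```

```text
t 12.2 tcp sup mm [-34.3  -6.4  65.6] zaxis sup [ 0.001  0.001 -1.   ] F [2.29 0.64 2.03] q [ 0.016  0.175 -0.045  1.349  0.    -1.194] w 0.0002
corner [-34.31857384  -6.43980218  90.05027754]
travel [0.0038, -0.028, 0.0802] twist [0.0016, 0.0026, 0.0064]
flap n 943 normal [0.002 0.19  0.982] angle 0.191 ymin/max,zmin/max mm [-19.1  35.1] [78.  91.5]
```

Flap is following (0.19 rad). Push on to the stop.

Emit:
drive_tool(travel=[[0, -0.01, 0.025], [0, -0.02, 0.045], [0, -0.028, 0.06], [0, -0.028, 0.07], [0, -0.028, 0.08], [0, -0.028, 0.085]], twist=[[0, 0, 0], [0, 0, 0], [0, 0, 0], [0, 0, 0], [0, 0, 0], [0, 0, 0]])

```text
time: 12.75
tool_pos: [0.563, 0.0722, 0.0508]
tcp_rot: [0.179, 0.984, 0.001, 0.002]
wrist_force: [-1.9, 4.1, 12.2]
grip_width: 0.0001
```

```bash
python3 - <<'E'
from h import *
from bench import ctrl
go([-.035,-.012,.074],y=0,tilt=0)
f=ctrl.grab_frame("side");flapfit(f);rep()
E
```

```text
t 12.75 tcp sup mm [-33.8 -10.5  50.8] zaxis sup [ 0.003  0.003 -1.   ] F [-1.86  4.13 12.19] q [ 0.008  0.176 -0.074  1.317  0.002 -1.203] w 0.0001
corner [-33.87436874 -10.54021793  75.27386335]
travel [0.006, -0.0077, 0.0063] twist [0.0064, 0.005, 0.0082]
flap n 749 normal [ 0.001 -0.104  0.995] angle -0.104 ymin/max,zmin/max mm [-20.2  33.4] [70.9 79.7]
t 12.8 tcp sup mm [-33.8 -10.5  50.9] zaxis sup [ 0.003  0.003 -1.   ] F [-1.74  3.8  11.86] q [ 0.008  0.176 -0.074  1.317  0.002 -1.203] w 0.0001
```

Emit:
drive_tool(travel=[[0, 0, 0.007], [0, 0, 0.007], [0, 0, -0.02], [0, 0, -0.05], [0, 0, -0.1], [0, 0, -0.2], [0, 0, -0.3], [0, -0.2, -0.5], [0, -0.4, -0.6], [0, -0.5, -0.7], [0, -0.5, -0.7], [0, -0.5, -0.7], [0, -0.5, -0.7], [0, -0.5, -0.7], [0, -0.5, -0.7], [0, -0.5, -0.7], [0, -0.5, -0.7], [0, -0.5, -0.7]], twist=[[0, 0, 0], [0, 0, 0], [0, 0, 0], [0, 0, 0], [0, 0, 0], [0, 0, 0], [0, 0, 0], [0, 0, 0], [0, 0, 0], [0, 0, 0], [0, 0, 0], [0, 0, 0], [0, 0, 0], [0, 0, 0], [0, 0, 0], [0, 0, 0], [0, 0, 0], [0, 0, 0]])

```text
time: 14.3
tool_pos: [0.5261, -0.0218, 0.1874]
tcp_rot: [0.179, 0.984, 0.0, -0.001]
wrist_force: [0.8, 0.1, -0.8]
grip_width: -0.0003
```

```bash
python3 - <<'E'
from h import *
from bench import ctrl
rep()
for n in("scene","side"):
    f=ctrl.grab_frame(n);flapfit(f);g=pickle.load(open(n+"0.pkl","rb"))
    if n=="side": cv2.imwrite("pics/s9.png",f["color"][:,:,::-1])
    d=np.abs(f["color"].astype(int)-g["color"]).max(-1);print(n,"changed px",(d>60).sum())
    W,ok=world(f);P=tsup(W);hsv=cv2.cvtColor(f["color"],cv2.COLOR_RGB2HSV)
    if n=="scene":
        P0=np.array([.569,.086,0]);G=W[ok&(W[...,2]>.058)&(W[...,2]<.09)&(np.hypot(W[...,0]-.569,W[...,1]-.086)<.19)&(hsv[...,1]<60)]
        print(cv2.minAreaRect((G[:,:2]*1000).astype(np.float32)))
E
```

```text
t 14.3 tcp sup mm [ -34.8 -111.4  187.4] zaxis sup [-0.001 -0.    -1.   ] F [ 0.77  0.1  -0.85] q [-0.169  0.05   0.061  1.584  0.    -1.38 ] w -0.0003
flap n 665 normal [-0.    -0.007  1.   ] angle -0.007 ymin/max,zmin/max mm [-21.2  31.7] [75.8 80.5]
scene changed px 12686
((598.1895751953125, 69.41744995117188), (133.2707061767578, 216.38302612304688), 68.83050537109375)
flap n 844 normal [ 0.004 -0.008  1.   ] angle -0.008 ymin/max,zmin/max mm [-20.2  34.1] [75.6 81.3]
side changed px 17201
```

View pics/s9.png

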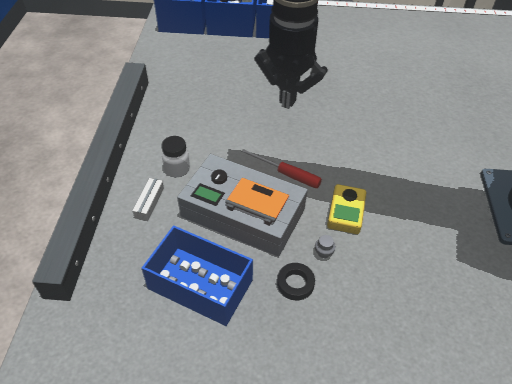

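The flap is shut level (same reading as at the start), the supply and all bystanders are where they began, and the arm is clear at (288, 95), so I'm handing the job in.

```bash
python3 -c "
from bench import ctrl
print(ctrl.close_job())"
```

```text
the job is handed in; nothing more can be done
None
```

The power supply is reset. I pressed the flap to its stop and it popped open, pressed the green button fully down, then pushed the flap back to the stop, where it latched. I handed the job in at about 14.4 s of robot time; no verdict is reported.

**Checks by camera:**

| Step | Reading |
|---|---|
| Flap at its stop, first press | about -0.10 to -0.11 rad |
| Flap popped open | 1.155 rad |
| Button pressed, flap still open | top at 60 mm (6 mm down), flap 1.155 rad |
| Button released | top back at 66 mm |
| Flap at its stop, second press | -0.104 rad |
| Flap after letting go | level, -0.007 rad, matching the reading before I started |

- **Supply:** it reads within 1 mm of its starting position.
- **Bystanders:** they look unmoved by eye in the side picture. I did not measure each one.
- **Force:** the highest wrist force I read was 23 N upward (about 25 N in all), at the first press.

**What disagreed:**
- **Finger length:** the shut fingers ended about 24.5 mm short of the stated tool point. My first press therefore stopped in the air above the flap and touched nothing. I corrected the offset from the camera depth and the contact force, then carried on.
- **Button position:** the button sits at about y = -8 mm on the supply, not at the centre of the well.

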